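Reverse the row of bottles from the plywood rack into the cork-floored tray

TASK

Move the four bottles from the plywood rack into the four compartments of the acrylic tray in reverse order along the row: the bottle now nearest you goes into the tray's farthest compartment, the second into the compartment just before that, and so on, the farthest bottle ending in the nearest compartment. Set each down gently, upright on the cork in the middle of its own compartment, without dropping or tipping any, and leave the wooden bowl and the tweezer stand where they are.

Things in the scene. Friction and masses are not known exactly. Their poses are not given: they have to be found in the camera images.
- black: sleek all-black round bottle, loose: body 38 mm across up to 80 mm, narrower black cap 24 mm across above, 96 mm tall in all; grip the body about 60 mm up. Origin: centre of its underside, z up; symmetric about z. 120-220 g
- blue: pebble-shaped blue flacon, loose: bulging blue body 48 mm across at its widest (21 mm up), foot 34 mm across, body 43 mm tall; on it a straight round brass cap 26 mm across from 43 to 80 mm up; grip the cap about 62 mm up. Origin: centre of its underside, z up; symmetric about z. 110-210 g
- white: white round bottle, loose: body 40 mm across up to 72 mm, narrower white cap 28 mm across above, 88 mm tall in all; grip the body about 58 mm up. Origin: centre of its underside, z up; symmetric about z. 105-195 g
- red: red round bottle, loose: body 36 mm across up to 74 mm, narrower red cap 22 mm across above, 90 mm tall in all; grip the body about 58 mm up. Origin: centre of its underside, z up; symmetric about z. 90-170 g
- black_coaster: black square coaster, 56 x 56 x 4 mm, fixed on the rack's board; at the start the black bottle stands centred on it (top at z = 0.016), so it shows where that bottle stood. Origin: centre of its underside; axes parallel to the rack's
- blue_coaster: blue square coaster, 56 x 56 x 4 mm, fixed on the rack's board; at the start the blue bottle stands centred on it (top at z = 0.016), so it shows where that bottle stood. Origin: centre of its underside; axes parallel to the rack's
- white_coaster: white square coaster, 56 x 56 x 4 mm, fixed on the rack's board; at the start the white bottle stands centred on it (top at z = 0.016), so it shows where that bottle stood. Origin: centre of its underside; axes parallel to the rack's
- red_coaster: red square coaster, 56 x 56 x 4 mm, fixed on the rack's board; at the start the red bottle stands centred on it (top at z = 0.016), so it shows where that bottle stood. Origin: centre of its underside; axes parallel to the rack's
- rack: plywood rack, fixed, 290 x 84 mm, left or right of the robot (the tray on the other side): 12 mm board, 8 mm thick lips along both long sides, 24 mm high over the dresser top. Origin: centre of underside, z up. The row runs along its x axis, +x pointing away from the robot within 0.25 rad; coasters centred at x = -0.102, -0.034, 0.034, 0.102 m, y = 0, which colour where varies
- tray: clear bluish acrylic tray, cork floor (at z = 0.008), fixed, 278 x 74 mm: a row of four empty compartments, each 62 x 62 mm inside, walls 6 mm thick, 18 mm high over the dresser top. Origin: centre of underside, z up. The row runs along its x axis, +x pointing away from the robot within 0.25 rad; compartments centred at x = -0.102, -0.034, 0.034, 0.102 m, y = 0
- bowl: bystander: round wooden bowl with lid and small knob, loose, 78 mm across, 61 mm tall, standing between rack and tray. Origin: centre of its underside
- tweezer_stand: bystander: chrome tweezer stand, loose, round foot 52 mm across, slim post, 78 mm tall, standing between rack and tray farther from the robot. Origin: centre of its underside

How it is judged:
By the outcome, as a careful person would: the job done as asked, in the order asked, and still so for the second after the job is handed in, with the robot touching nothing.
It also fails if it takes over 112 s, if anything falls off the work surface, if the arm or the gripper's body presses on something with over 40 N, if the wrist force passes 120 N, or if a joint passes its speed limit or range.

ROBOT

A 7-joint arm with a two-finger parallel gripper is mounted at the origin on the work surface. World frame = base frame: x ahead of the robot, y to its left, z up, the work surface at z = 0. Lengths are in mm, angles in rad, forces in N, time in s.
With the tool pointing down it reaches from about 425 to 825 mm from the base axis. Payload 3.6 kg.
Tool frame: the origin (TCP) lies on the centre line of the jaws, within the pads' length; the fingertips stand 14 mm ahead of it and the grasp point (between the pads) lies 5 mm behind it (robot.tips_ahead is the distance from the TCP to the fingertips, in mm); y points along the fingers, z is the direction in which the jaws open and shut, and the axes are right-handed (so a half turn about y gives the same grasp; the last joint's range is limited). The gripper opens to 85 mm and grips with 20 to 120 N. Pads are 22 mm wide; open, the fingers measure 114 mm over their backs; the gripper's body (76 mm by 85 mm) begins 54 mm behind the grasp point. The pads swing forward as they close: fully open they stand 13 mm farther back than shut.
Start: joints at [-1.177, 0.615, -0.013, 1.423, 0.008, 1.103, -0.04], TCP at [264.891, 593.546, 245.297] pointing down, gripper open.
Joint ranges: [-3.12, 3.12], [-0.3, 2.06], [-1.34, 1.32], [0.26, 2.42], [-1.36, 4.5], [0.01, 1.98], [-2.84, 2.84]. Speed limits (rad/s): [2.79, 2.79, 3.14, 3.14, 3.14, 3.14, 3.14].

INTERFACE

Orientations are given as a unit quaternion [w, x, y, z].
In Python, from workcell import robot, imaging, close_job gives the robot as it stands.
- The arm moves only by the shell command python3 -m crank 'ROWS'. ROWS is JSON, a list of rows, each an object of numbers: "hand": the gripper command: -1 is shut, 1 is fully open, values between are in proportion; "x", "y", "z": the shift along the tool's x, y, z in units of 100 cm (1.0 is 100 cm); "yaw": the turn about the tool's y in units of 45 degrees (1.0 is 45 degrees). A call has 1 to 5 rows; each row is the pose to reach, as a shift and turn from the pose commanded when the call began, along the tool's axes at that moment; what a row does not reach only later rows make up. A row lasts 1/8 s, in which the tool goes at most 62.5 mm and 10.7 degrees, less where a joint would pass 70% of its speed; a pose out of reach is approached as far as the arm can. A call with a number of a shift or a turn outside -1 to 1 is refused whole. A call with a gripper value outside its range is refused whole. The fingers move at their own pace and stop on an object; the grip force is fixed at half the most. Time passes only in rows, so rows that repeat a pose let the fingers close. It gives the time, the measured TCP pose, the force and the opening at its end, in the units of the state.
- robot.state(): the state, without advancing time (a new reading comes with each control period).
- imaging.snapshot(name): name is "scene" or "top"; returns (picture, depth): 400x640x3 uint8, blue, green, red; 400x640 float32, mm along the optical axis (not along the pixel's ray), 0 where there is no reading.
- imaging.calibration(name): a dict with "mtx" (3x3 intrinsics, pixels), "pose" (4x4, takes a point from camera to world coordinates). Camera axes: x right, y down, z forward; pixel columns grow to the right and rows downward; lengths in mm; the calibration is good to about 2 mm. A picture is of the moment at which its call begins. calibration takes no time and is no camera call.
- close_job(): hands the job in, once; it reports no verdict.
The state is a dict: "clock": time; "qpos": joint angles; "qvel": joint speeds; "joint_torque": joint torques, N m; "tool_pos": TCP position; "orientation": TCP orientation; "force": force on the tool from outside, world axes, zero at the start; "moment": the same for the moment, N m; "grip_width": finger opening in mm.
Only numpy, scipy, OpenCV 4.12 (cv2) and the standard library are available. Lean on these libraries where they do the work, as an engineer would, in place of code of your own. Each camera call takes 0.05 s, during which the arm holds its last target. There are 200 camera calls.

## Working session

There is one attempt and no reset: what is moved stays moved. The work goes in short steps, Python scripts to look and compute and a shell command to move; the robot and the scene stay as the last step left them, time stands still between calls to the robot, and variables do not carry over. Pictures are saved under pics/ and viewed, about 12 in all and at most 16, crops included, and the job is handed in when it is done.

```bash
ls; mkdir -p pics; python3 - <<'E'
from workcell import robot, imaging
import cv2, numpy as np
s=robot.state(); print({k:s[k] for k in('clock','tool_pos','orientation','force','grip_width')}, robot.tips_ahead)
for n in('scene','top'):
    p,d=imaging.snapshot(n); cv2.imwrite(f'pics/{n}0.png',p); np.save(f'pics/{n}0.npy',d)
    c=imaging.calibration(n); print(n,np.round(c['mtx'],1).tolist(),np.round(c['pose'],3).tolist())
E
```

```text
pics
{'clock': 0.0, 'tool_pos': array([264.59184049, 592.89347497, 244.11814998]), 'orientation': array([-0.69069254,  0.69249202, -0.14750047,  0.14711296]), 'force': array([ 0.59264184, -0.3854426 , -0.09492802]), 'grip_width': 85.31422169722443} 14.0
scene [[420.2, 0.0, 320.2], [0.0, 420.2, 200.2], [0.0, 0.0, 1.0]] [[0.143, 0.805, -0.576, 1037.145], [0.99, -0.112, 0.088, -99.234], [0.007, -0.582, -0.813, 738.282], [0.0, 0.0, 0.0, 1.0]]
top [[461.3, 0.0, 314.7], [0.0, 461.3, 194.8], [0.0, 0.0, 1.0]] [[0.022, -0.997, 0.074, 488.817], [-0.999, -0.02, 0.025, -30.187], [-0.023, -0.075, -0.997, 1028.819], [0.0, 0.0, 0.0, 1.0]]
```

View pics/top0.png

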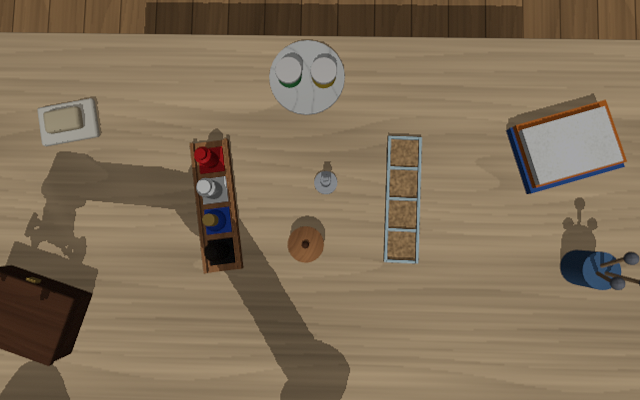

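View pics/scene0.png

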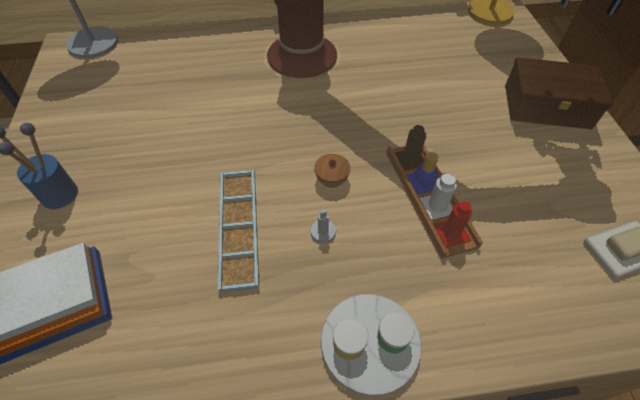

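```bash
cat > h.py <<'E'
import numpy as np, cv2
from workcell import robot, imaging
def cloud(n,d):
    c=imaging.calibration(n);K=np.array(c['mtx']);T=np.array(c['pose'])
    v,u=np.mgrid[:400,:640]; r=np.stack([(u-K[0,2])/K[0,0],(v-K[1,2])/K[1,1],np.ones_like(d)],-1)
    return r*d[...,None]@T[:3,:3].T+T[:3,3]
def plane(n,uv,z):
    c=imaging.calibration(n);K=np.array(c['mtx']);T=np.array(c['pose'])
    uv=np.asarray(uv,float).reshape(-1,2)
    r=np.c_[uv,np.ones(len(uv))]@np.linalg.inv(K).T@T[:3,:3].T
    return T[:3,3]+r*((z-T[2,3])/r[:,2])[:,None]
E
python3 - <<'E'
from h import *
import numpy as np,cv2
from scipy.spatial.transform import Rotation as R
s=robot.state();print(R.from_quat(np.r_[s['orientation'][1:],s['orientation'][0]]).as_matrix().round(3))
for n in('top','scene'):
    p=cv2.imread(f'pics/{n}0.png');d=np.load(f'pics/{n}0.npy');P=cloud(n,d)
    x,y,z=P[...,0],P[...,1],P[...,2]; ok=d>0
    b=ok&(abs(y)<300)&(x>350)&(x<750)
    print(n,'table z',np.median(z[b]), 'nodepth',(~ok).mean())
    hsv=cv2.cvtColor(p,cv2.COLOR_BGR2HSV)
    for nm,lo,hi,ys in(('rack',17,31,(100,330)),('tray',12,25,(-320,-100)),('tops',70,140,(100,330)),('bowl/st',20,100,(-100,100))):
        m=ok&(z>lo)&(z<hi)&(y>ys[0])&(y<ys[1])&(x>320)&(x<680)
        k,l,st,c=cv2.connectedComponentsWithStats(m.astype(np.uint8))
        if nm in('rack','tray'):
            q=np.c_[x[m],y[m]].astype(np.float32);print(nm,m.sum(),cv2.minAreaRect(q),z[m].mean())
        else:
            for i in range(1,k):
                if st[i,4]>12:
                    q=P[l==i];f=q[q[:,2]>q[:,2].max()-5]; print(nm,st[i,4],c[i].round(),q.mean(0).round(1),'top',f.mean(0).round(1),((f.min(0)+f.max(0))/2).round(1),p[l==i].mean(0).round())
    np.save(f'pics/{n}P.npy',P)
p=cv2.imread('pics/top0.png')
a=cv2.resize(p[120:280,180:250],None,fx=3.7,fy=3.7,interpolation=cv2.INTER_NEAREST);b=cv2.resize(p[120:280,370:440],None,fx=3.7,fy=3.7,interpolation=cv2.INTER_NEAREST)
cv2.imwrite('pics/crop1.png',np.hstack([a,b]))
E
```

```text
[[ 0.913 -0.001  0.408]
 [-0.408 -0.002  0.913]
 [-0.    -1.    -0.002]]
top table z 0.2919552158921306 nodepth 0.00402734375
rack 1364 ((538.694580078125, 214.4158935546875), (289.70098876953125, 85.03573608398438), 8.548685073852539) 22.288144221302446
tray 1073 ((551.2413940429688, -196.97763061523438), (74.48457336425781, 258.078369140625), 88.70866394042969) 17.070204560358764
tops 267 [203. 155.] [636.6 225.   94.6] top [638.5 229.  106.4] [638.3 229.2 107. ] [ 17.  18. 111.]
tops 319 [206. 187.] [570.2 216.4  94.7] top [571.1 220.7 105. ] [571.2 219.7 106.2] [129. 131. 131.]
tops 161 [209. 219.] [504.5 207.2  92.5] top [504.3 209.8  96.3] [504.9 208.9  97.2] [36. 71. 87.]
tops 319 [214. 251.] [440.6 193.5 100.2] top [439.8 197.6 112.6] [440.2 197.3 113.6] [ 7. 10. 13.]
bowl/st 92 [325. 180.] [592.7 -27.1  60. ] top [594.3 -27.   77.2] [594.2 -27.8  77.5] [115. 112. 110.]
bowl/st 1043 [305. 244.] [457.9  12.9  44.6] top [457.6  12.7  60.7] [457.7  13.3  60.7] [ 47.  75. 111.]
scene table z 0.3905124785578664 nodepth 0.0038671875
rack 1314 ((538.7296142578125, 216.3673858642578), (290.3754577636719, 86.27023315429688), 8.494955062866211) 22.332868164395222
tray 1132 ((551.2139892578125, -195.01817321777344), (74.54487609863281, 259.114990234375), 88.68798828125) 16.906537692750423
tops 365 [417. 137.] [448.5 195.9  95.1] top [441.4 199.1 112.2] [440.3 198.9 112.8] [38. 49. 56.]
tops 202 [431. 160.] [509.4 209.2  89. ] top [506.  211.2  96.1] [505.3 211.6  96.4] [47. 80. 96.]
tops 410 [446. 186.] [578.8 217.9  92. ] top [572.8 222.  104.1] [572.6 222.2 105.1] [124. 127. 127.]
tops 382 [461. 213.] [644.9 226.1  92.2] top [639.7 230.5 106.2] [639.7 230.4 106.2] [ 36.  44. 106.]
bowl/st 912 [332. 169.] [466.6  13.7  42.6] top [460.2  14.6  58.9] [459.5  14.4  59.5] [ 54.  82. 112.]
bowl/st 211 [323. 221.] [600.4 -25.9  51.5] top [595.6 -25.   76.8] [595.4 -25.3  76.6] [93. 96. 97.]
```

View pics/crop1.png

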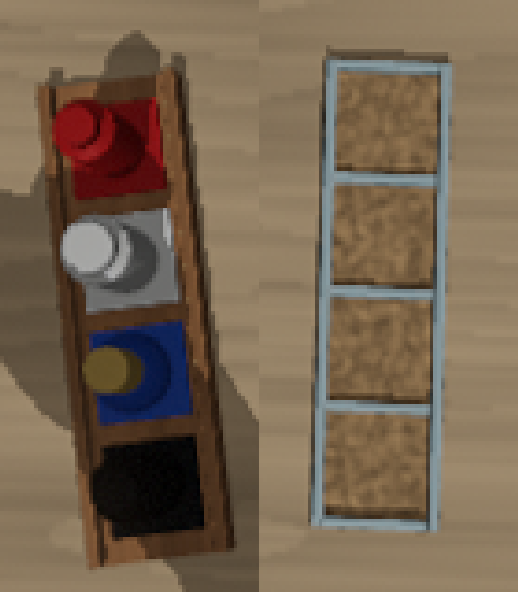

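```bash
python3 - <<'E'
from h import *
for n in('top','scene'):
    P=np.load(f'pics/{n}P.npy');x,y,z=P[...,0],P[...,1],P[...,2]
    for nm,lo,hi,ys in(('rack',17,31,(100,330)),('tray',12,25,(-320,-100))):
        m=(z>lo)&(z<hi)&(y>ys[0])&(y<ys[1])&(x>320)&(x<730)
        m=cv2.morphologyEx(m.astype(np.uint8),cv2.MORPH_CLOSE,np.ones((3,3)))
        k,l,st,c=cv2.connectedComponentsWithStats(m);m=(l==1+st[1:,4].argmax())&(z>lo)&(z<hi)
        r=cv2.minAreaRect(np.c_[x[m],y[m]].astype(np.float32)); a=r[2] if r[1][0]>r[1][1] else r[2]-90
        ax=np.array([np.cos(np.deg2rad(a)),np.sin(np.deg2rad(a))])
        print(n,nm,np.round(r[0],1),np.round(r[1],1),round(a,2),[(np.array(r[0])+t*ax).round(1).tolist() for t in(-102,-34,34,102)])
E
```

```text
top rack [539.9 204.7] [289.2  65.4] 8.55 [[439.0, 189.5], [506.3, 199.6], [573.5, 209.7], [640.8, 219.8]]
top tray [ 561.2 -197.2] [ 74.5 278. ] -1.29 [[459.2, -194.9], [527.2, -196.4], [595.2, -198.0], [663.2, -199.5]]
scene rack [539.9 208.3] [290.5  69.4] 8.74 [[439.1, 192.8], [506.3, 203.1], [573.5, 213.4], [640.7, 223.8]]
scene tray [ 561.5 -195.3] [ 74.5 279.7] -1.31 [[459.5, -192.9], [527.5, -194.5], [595.5, -196.0], [663.5, -197.6]]
```

```bash
python3 -m crank '[{"hand":1,"x":0.03,"z":-0.027,"yaw":-0.15},{"hand":1,"x":0.07,"z":-0.063,"yaw":-0.3},{"hand":1,"x":0.11,"z":-0.1,"yaw":-0.45},{"hand":1,"x":0.15,"z":-0.135,"yaw":-0.536},{"hand":1,"x":0.18,"z":-0.16,"yaw":-0.536}]'; python3 -m crank '[{"hand":1}]'
```

```text
$[0]: bad value
$[0]: bad value
```

```bash
python3 -m crank '[{"hand":1,"x":0.03,"y":0,"z":-0.027,"yaw":-0.15},{"hand":1,"x":0.07,"y":0,"z":-0.063,"yaw":-0.3},{"hand":1,"x":0.11,"y":0,"z":-0.1,"yaw":-0.45},{"hand":1,"x":0.15,"y":0,"z":-0.135,"yaw":-0.536},{"hand":1,"x":0.18,"y":0,"z":-0.16,"yaw":-0.536}]'; python3 -m crank '[{"hand":1,"x":0,"y":0,"z":0,"yaw":0}]'
```

```text
clock: 0.72
tool_pos: [365.1, 371.1, 245.0]
orientation: [-0.707, 0.708, -0.0, 0.0]
force: [0.5, 1.1, -0.4]
grip_width: 85.5
clock: 0.85
tool_pos: [366.3, 369.9, 245.0]
orientation: [-0.706, 0.708, -0.002, 0.002]
force: [0.8, 0.2, -0.3]
grip_width: 85.6
```

```bash
python3 -m crank '[{"hand":1,"x":0.02,"y":0,"z":-0.045,"yaw":0},{"hand":1,"x":0.045,"y":0,"z":-0.1,"yaw":0},{"hand":1,"x":0.063,"y":0,"z":-0.145,"yaw":0},{"hand":1,"x":0.072,"y":0,"z":-0.165,"yaw":0},{"hand":1,"x":0.072,"y":0,"z":-0.168,"yaw":0}]'; python3 -m crank '[{"hand":1,"x":0,"y":0,"z":0,"yaw":0}]'; python3 - <<'E'
from h import *
for i in range(3):
    s=robot.state();print(s['clock'],s['tool_pos'].round(2))
E
```

```text
clock: 1.48
tool_pos: [436.6, 205.6, 245.1]
orientation: [-0.707, 0.707, -0.0, 0.0]
force: [-0.1, 0.2, 0.1]
grip_width: 85.5
clock: 1.6
tool_pos: [435.5, 207.9, 245.2]
orientation: [0.707, -0.707, -0.001, 0.002]
force: [-0.8, 0.6, 1.1]
grip_width: 85.3
1.6 [435.48 207.94 245.18]
1.6 [435.48 207.94 245.18]
1.6 [435.48 207.94 245.18]
```

```bash
for i in 1 2 3; do python3 -m crank '[{"hand":1,"x":0,"y":0,"z":0,"yaw":0}]' | grep tool_pos; done
```

```text
tool_pos: [435.5, 208.1, 245.2]
tool_pos: [435.8, 207.4, 245.3]
tool_pos: [436.0, 206.7, 245.3]
```

```bash
python3 -m crank '[{"hand":1,"x":0.0035,"y":0.02,"z":-0.0068,"yaw":0},{"hand":1,"x":0.0035,"y":0.05,"z":-0.0068,"yaw":0},{"hand":1,"x":0.0035,"y":0.08,"z":-0.0068,"yaw":0},{"hand":1,"x":0.0035,"y":0.1,"z":-0.0068,"yaw":0},{"hand":1,"x":0.0035,"y":0.11,"z":-0.0068,"yaw":0}]'; python3 -m crank '[{"hand":1,"x":0,"y":0.015,"z":0,"yaw":0},{"hand":1,"x":0,"y":0.035,"z":0,"yaw":0},{"hand":1,"x":0,"y":0.055,"z":0,"yaw":0},{"hand":1,"x":0,"y":0.064,"z":0,"yaw":0},{"hand":1,"x":0,"y":0.064,"z":0,"yaw":0}]';python3 -m crank '[{"hand":1,"x":0,"y":0,"z":0,"yaw":0},{"hand":1,"x":0,"y":0,"z":0,"yaw":0}]'; python3 - <<'E'
from h import *
for n in('scene','top'):
    p,d=imaging.snapshot(n); cv2.imwrite(f'pics/{n}1.png',p)
E
```

```text
clock: 2.6
tool_pos: [439.4, 199.3, 134.3]
orientation: [-0.707, 0.707, -0.0, -0.001]
force: [0.2, 0.1, 0.5]
grip_width: 85.6
clock: 3.22
tool_pos: [439.8, 199.5, 71.2]
orientation: [-0.707, 0.707, 0.0, -0.001]
force: [0.0, -1.0, -0.7]
grip_width: 85.2
clock: 3.48
tool_pos: [440.2, 199.6, 72.0]
orientation: [0.707, -0.707, -0.001, -0.0]
force: [0.3, 0.2, 0.3]
grip_width: 85.2
```

View pics/scene1.png

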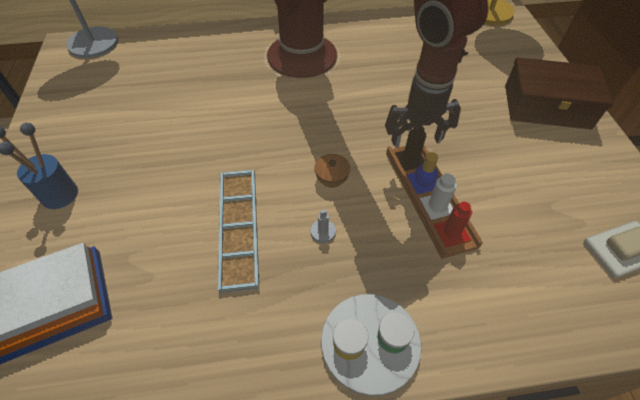

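The jaws (390–455, 115–130) straddle the black bottle at about (415,145), centred. Closing on it.

```bash
python3 -m crank '[{"hand":-1,"x":0,"y":0,"z":0,"yaw":0},{"hand":-1,"x":0,"y":0,"z":0,"yaw":0},{"hand":-1,"x":0,"y":0,"z":0,"yaw":0},{"hand":-1,"x":0,"y":0,"z":0,"yaw":0},{"hand":-1,"x":0,"y":0,"z":0,"yaw":0}]';python3 -m crank '[{"hand":-1,"x":0,"y":0,"z":0,"yaw":0},{"hand":-1,"x":0,"y":0,"z":0,"yaw":0},{"hand":-1,"x":0,"y":0,"z":0,"yaw":0},{"hand":-1,"x":0,"y":-0.005,"z":0,"yaw":0},{"hand":-1,"x":0,"y":-0.01,"z":0,"yaw":0}]'
```

```text
clock: 4.2
tool_pos: [439.8, 199.3, 71.5]
orientation: [-0.707, 0.707, 0.0, -0.0]
force: [-0.7, -0.7, 4.7]
grip_width: 36.7
clock: 4.82
tool_pos: [439.5, 199.4, 81.2]
orientation: [-0.707, 0.707, 0.0, -0.001]
force: [-0.1, -0.3, -1.2]
grip_width: 36.7
```

```bash
python3 -m crank '[{"hand":-1,"x":0,"y":-0.015,"z":0,"yaw":0},{"hand":-1,"x":0,"y":-0.045,"z":0,"yaw":0},{"hand":-1,"x":0,"y":-0.08,"z":0,"yaw":0},{"hand":-1,"x":0,"y":-0.115,"z":0,"yaw":0},{"hand":-1,"x":0,"y":-0.13,"z":0,"yaw":0}]';python3 -m crank '[{"hand":-1,"x":0.0074,"y":0,"z":-0.0131,"yaw":0},{"hand":-1,"x":0.022,"y":0,"z":-0.0392,"yaw":0},{"hand":-1,"x":0.0417,"y":0,"z":-0.0741,"yaw":0},{"hand":-1,"x":0.0614,"y":0,"z":-0.1089,"yaw":0},{"hand":-1,"x":0.081,"y":0,"z":-0.1437,"yaw":0}]'; python3 -m crank '[{"hand":-1,"x":0.0196,"y":0,"z":-0.0348,"yaw":0},{"hand":-1,"x":0.0393,"y":0,"z":-0.0697,"yaw":0},{"hand":-1,"x":0.0589,"y":0,"z":-0.1045,"yaw":0},{"hand":-1,"x":0.0786,"y":0,"z":-0.1394,"yaw":0},{"hand":-1,"x":0.0957,"y":0,"z":-0.1698,"yaw":0}]'; python3 -m crank '[{"hand":-1,"x":0.017,"y":0,"z":-0.0305,"yaw":0},{"hand":-1,"x":0.0295,"y":0,"z":-0.0523,"yaw":0},{"hand":-1,"x":0.039,"y":0,"z":-0.0697,"yaw":0},{"hand":-1,"x":0.045,"y":0,"z":-0.079,"yaw":0},{"hand":-1,"x":0.0473,"y":0,"z":-0.0842,"yaw":0}]'; python3 -m crank '[{"hand":-1,"x":0,"y":0,"z":0,"yaw":0},{"hand":-1,"x":0,"y":0,"z":0,"yaw":0},{"hand":-1,"x":0,"y":0,"z":0,"yaw":0},{"hand":-1,"x":0,"y":0,"z":0,"yaw":0}]'
```

```text
clock: 5.45
tool_pos: [440.3, 199.8, 213.4]
orientation: [0.708, -0.707, -0.002, -0.001]
force: [0.3, -0.0, -1.0]
grip_width: 36.7
clock: 6.08
tool_pos: [520.9, 53.1, 209.9]
orientation: [-0.707, 0.707, -0.001, -0.001]
force: [0.2, 0.1, -1.8]
grip_width: 36.9
clock: 6.7
tool_pos: [616.3, -117.2, 209.2]
orientation: [-0.707, 0.707, -0.002, -0.001]
force: [-0.6, 0.3, -1.9]
grip_width: 36.8
clock: 7.32
tool_pos: [663.7, -198.8, 210.0]
orientation: [0.707, -0.707, 0.001, 0.001]
force: [0.7, -0.1, -1.4]
grip_width: 36.6
clock: 7.82
tool_pos: [664.3, -197.6, 211.5]
orientation: [0.707, -0.707, -0.001, 0.001]
force: [-0.2, -0.6, -3.0]
grip_width: 36.8
```

```bash
python3 -m crank '[{"hand":-1,"x":0,"y":0.015,"z":0,"yaw":0},{"hand":-1,"x":0,"y":0.045,"z":0,"yaw":0},{"hand":-1,"x":0,"y":0.08,"z":0,"yaw":0},{"hand":-1,"x":0,"y":0.105,"z":0,"yaw":0},{"hand":-1,"x":0,"y":0.125,"z":0,"yaw":0}]';python3 -m crank '[{"hand":-1,"x":0,"y":0.01,"z":0,"yaw":0},{"hand":-1,"x":0,"y":0.015,"z":0,"yaw":0},{"hand":-1,"x":0,"y":0.017,"z":0,"yaw":0},{"hand":-1,"x":0,"y":0.019,"z":0,"yaw":0},{"hand":-1,"x":0,"y":0.02,"z":0,"yaw":0}]'; python3 -m crank '[{"hand":-1,"x":0,"y":0.001,"z":0,"yaw":0},{"hand":-1,"x":0,"y":0.001,"z":0,"yaw":0}]';python3 -m crank '[{"hand":-1,"x":0,"y":0.001,"z":0,"yaw":0},{"hand":-1,"x":0,"y":0.001,"z":0,"yaw":0}]'
```

```text
clock: 8.45
tool_pos: [663.3, -197.8, 83.9]
orientation: [0.707, -0.707, 0.0, 0.001]
force: [0.2, -0.1, -1.1]
grip_width: 36.8
clock: 9.07
tool_pos: [664.6, -198.2, 66.8]
orientation: [-0.707, 0.707, 0.001, -0.0]
force: [-0.1, -0.4, -1.6]
grip_width: 36.7
clock: 9.32
tool_pos: [664.2, -198.1, 65.3]
orientation: [-0.707, 0.707, 0.0, -0.0]
force: [0.3, -0.0, -1.2]
grip_width: 36.2
clock: 9.57
tool_pos: [664.2, -198.0, 64.2]
orientation: [0.707, -0.707, -0.0, 0.001]
force: [1.3, 0.2, -1.8]
grip_width: 36.7
```

```bash
python3 -m crank '[{"hand":-1,"x":0,"y":0.001,"z":0,"yaw":0},{"hand":-1,"x":0,"y":0.001,"z":0,"yaw":0}]' | grep -E 'pos|force';python3 -m crank '[{"hand":-1,"x":0,"y":0.0005,"z":0,"yaw":0},{"hand":-1,"x":0,"y":0.0005,"z":0,"yaw":0}]'| grep -E 'pos|force'; python3 - <<'E'
from h import *
for n in('scene','top'):
    p,d=imaging.snapshot(n); cv2.imwrite(f'pics/{n}2.png',p)
p=cv2.imread('pics/scene2.png');cv2.imwrite('pics/s2c.png',cv2.resize(p[150:320,180:300],None,fx=3.5,fy=3.5))
E
```

```text
tool_pos: [664.4, -198.1, 63.7]
force: [-1.1, -0.2, 1.0]
tool_pos: [664.5, -198.1, 63.6]
force: [-2.2, 0.1, 4.8]
```

View pics/s2c.png

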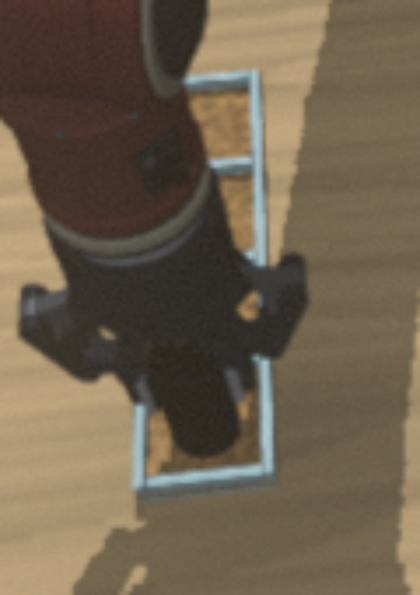

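Black stands in the far compartment (crop ~(200,430)) and the force has risen on contact. I'll release it and go to blue.

```bash
python3 -m crank '[{"hand":-0.3,"x":0,"y":0,"z":0,"yaw":0},{"hand":0,"x":0,"y":0,"z":0,"yaw":0},{"hand":0.5,"x":0,"y":0,"z":0,"yaw":0},{"hand":1,"x":0,"y":0,"z":0,"yaw":0},{"hand":1,"x":0,"y":0,"z":0,"yaw":0}]';python3 -m crank '[{"hand":1,"x":0,"y":0,"z":0,"yaw":0},{"hand":1,"x":0,"y":0,"z":0,"yaw":0},{"hand":1,"x":0,"y":0,"z":0,"yaw":0}]'; python3 -m crank '[{"hand":1,"x":0,"y":-0.01,"z":0,"yaw":0},{"hand":1,"x":0,"y":-0.035,"z":0,"yaw":0},{"hand":1,"x":0,"y":-0.075,"z":0,"yaw":0},{"hand":1,"x":0,"y":-0.12,"z":0,"yaw":0},{"hand":1,"x":0,"y":-0.15,"z":0,"yaw":0}]'
python3 -m crank '[{"hand":1,"x":-0.007,"y":0,"z":0.018,"yaw":0},{"hand":1,"x":-0.02,"y":0,"z":0.052,"yaw":0},{"hand":1,"x":-0.037,"y":0,"z":0.096,"yaw":0},{"hand":1,"x":-0.055,"y":0,"z":0.142,"yaw":0},{"hand":1,"x":-0.072,"y":0,"z":0.187,"yaw":0}]'
python3 -m crank '[{"hand":1,"x":-0.017,"y":0,"z":0.045,"yaw":0},{"hand":1,"x":-0.034,"y":0,"z":0.09,"yaw":0},{"hand":1,"x":-0.05,"y":0,"z":0.13,"yaw":0},{"hand":1,"x":-0.062,"y":0,"z":0.161,"yaw":0},{"hand":1,"x":-0.072,"y":0,"z":0.187,"yaw":0}]'
python3 -m crank '[{"hand":1,"x":-0.008,"y":0,"z":0.021,"yaw":0},{"hand":1,"x":-0.014,"y":0,"z":0.0348,"yaw":0},{"hand":1,"x":-0.014,"y":0,"z":0.0348,"yaw":0},{"hand":1,"x":-0.014,"y":0,"z":0.0348,"yaw":0},{"hand":1,"x":-0.014,"y":0,"z":0.0348,"yaw":0}]'; python3 - <<'E'
from h import *
P={}
for n in('scene','top'):
    p,d=imaging.snapshot(n); cv2.imwrite(f'pics/{n}3.png',p); P=cloud(n,d);z=P[...,2]
    m=(z>98)&(z<112)&(abs(P[...,0]-663)<45)&(abs(P[...,1]+198)<45);print(n,P[m].mean(0),m.sum())
E
```

```text
clock: 10.8
tool_pos: [664.2, -198.0, 62.6]
orientation: [0.707, -0.707, -0.0, 0.001]
force: [-0.5, 0.4, 0.1]
grip_width: 85.5
clock: 11.18
tool_pos: [664.3, -198.0, 62.8]
orientation: [-0.707, 0.707, 0.0, -0.0]
force: [-0.4, 1.0, 0.0]
grip_width: 85.4
clock: 11.8
tool_pos: [665.2, -198.3, 216.5]
orientation: [-0.707, 0.708, 0.002, 0.001]
force: [0.8, -0.9, 0.0]
grip_width: 85.5
clock: 12.42
tool_pos: [591.6, -9.6, 213.8]
orientation: [0.707, -0.707, -0.001, -0.0]
force: [0.5, 0.7, -0.5]
grip_width: 85.5
clock: 13.05
tool_pos: [519.3, 177.5, 213.8]
orientation: [0.707, -0.707, -0.001, 0.001]
force: [0.2, -0.5, -0.7]
grip_width: 85.0
clock: 13.68
tool_pos: [506.3, 209.2, 212.8]
orientation: [-0.707, 0.707, -0.0, 0.0]
force: [-0.4, 0.1, 0.6]
grip_width: 85.4
scene [ 665.96590117 -196.82177678  103.17251507] 149
top [ 663.92824435 -198.67856243  103.10299524] 111
```

View pics/scene3.png

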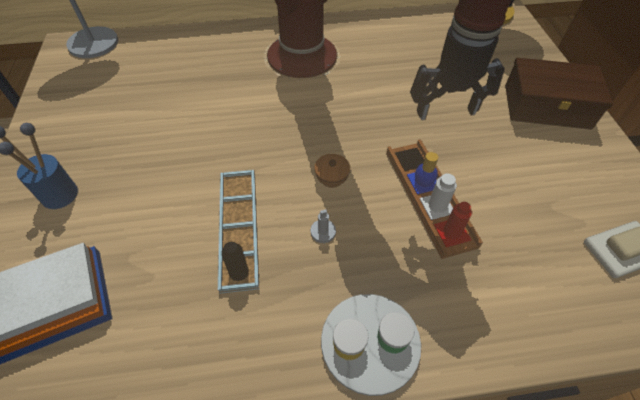

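Black now stands upright at (235,262) in the far compartment, with the bystanders unmoved. Next is blue, gripped slightly higher so the tips stay clear of its shoulder.

```bash
python3 -m crank '[{"hand":1,"x":0,"y":0.02,"z":0,"yaw":0},{"hand":1,"x":0,"y":0.05,"z":0,"yaw":0},{"hand":1,"x":0,"y":0.08,"z":0,"yaw":0},{"hand":1,"x":0,"y":0.105,"z":0,"yaw":0},{"hand":1,"x":0,"y":0.125,"z":0,"yaw":0}]'; python3 -m crank '[{"hand":1,"x":0,"y":0.008,"z":0,"yaw":0},{"hand":1,"x":0,"y":0.0108,"z":0,"yaw":0},{"hand":1,"x":0,"y":0.0108,"z":0,"yaw":0},{"hand":1,"x":0,"y":0.0108,"z":0,"yaw":0}]'
python3 -m crank '[{"hand":0,"x":0,"y":0,"z":0,"yaw":0},{"hand":-0.2,"x":0,"y":0,"z":0,"yaw":0},{"hand":-0.4,"x":0,"y":0,"z":0,"yaw":0},{"hand":-1,"x":0,"y":0,"z":0,"yaw":0},{"hand":-1,"x":0,"y":0,"z":0,"yaw":0}]';python3 -m crank '[{"hand":-1,"x":0,"y":0,"z":0,"yaw":0},{"hand":-1,"x":0,"y":0,"z":0,"yaw":0},{"hand":-1,"x":0,"y":0,"z":0,"yaw":0},{"hand":-1,"x":0,"y":0,"z":0,"yaw":0},{"hand":-1,"x":0,"y":0,"z":0,"yaw":0}]'
```

```text
clock: 14.4
tool_pos: [505.8, 210.0, 86.7]
orientation: [-0.707, 0.707, -0.0, -0.0]
force: [-0.0, -0.1, 0.5]
grip_width: 85.4
clock: 14.9
tool_pos: [506.3, 210.8, 77.8]
orientation: [0.707, -0.707, -0.001, -0.0]
force: [0.7, 0.9, 0.1]
grip_width: 85.4
clock: 15.52
tool_pos: [505.8, 210.5, 77.2]
orientation: [-0.707, 0.707, 0.0, -0.0]
force: [-0.6, 0.1, 2.4]
grip_width: 24.6
clock: 16.15
tool_pos: [505.8, 210.5, 77.2]
orientation: [-0.707, 0.707, 0.0, -0.0]
force: [-0.3, -1.0, 6.1]
grip_width: 24.7
```

```bash
python3 -m crank '[{"hand":-1,"x":0,"y":-0.01,"z":0,"yaw":0},{"hand":-1,"x":0,"y":-0.04,"z":0,"yaw":0},{"hand":-1,"x":0,"y":-0.08,"z":0,"yaw":0},{"hand":-1,"x":0,"y":-0.12,"z":0,"yaw":0},{"hand":-1,"x":0,"y":-0.14,"z":0,"yaw":0}]';python3 -m crank '[{"hand":-1,"x":0.0036,"y":0,"z":-0.0163,"yaw":0},{"hand":-1,"x":0.01,"y":0,"z":-0.045,"yaw":0},{"hand":-1,"x":0.018,"y":0,"z":-0.081,"yaw":0},{"hand":-1,"x":0.026,"y":0,"z":-0.118,"yaw":0},{"hand":-1,"x":0.034,"y":0,"z":-0.155,"yaw":0}]'; python3 -m crank '[{"hand":-1,"x":0.008,"y":0,"z":-0.037,"yaw":0},{"hand":-1,"x":0.016,"y":0,"z":-0.073,"yaw":0},{"hand":-1,"x":0.024,"y":0,"z":-0.11,"yaw":0},{"hand":-1,"x":0.032,"y":0,"z":-0.145,"yaw":0},{"hand":-1,"x":0.039,"y":0,"z":-0.178,"yaw":0}]'; python3 -m crank '[{"hand":-1,"x":0.007,"y":0,"z":-0.03,"yaw":0},{"hand":-1,"x":0.012,"y":0,"z":-0.05,"yaw":0},{"hand":-1,"x":0.015,"y":0,"z":-0.065,"yaw":0},{"hand":-1,"x":0.017,"y":0,"z":-0.072,"yaw":0},{"hand":-1,"x":0.017,"y":0,"z":-0.0743,"yaw":0}]'; python3 -m crank '[{"hand":-1,"x":0,"y":0,"z":0,"yaw":0},{"hand":-1,"x":0,"y":0,"z":0,"yaw":0},{"hand":-1,"x":0,"y":0,"z":0,"yaw":0},{"hand":-1,"x":0,"y":0,"z":0,"yaw":0}]'
```

```text
clock: 16.77
tool_pos: [506.3, 211.0, 219.3]
orientation: [0.708, -0.707, -0.002, -0.001]
force: [0.4, -0.1, -2.0]
grip_width: 24.4
clock: 17.4
tool_pos: [539.0, 52.6, 215.1]
orientation: [-0.707, 0.708, -0.001, -0.001]
force: [0.2, -0.3, -2.0]
grip_width: 24.6
clock: 18.02
tool_pos: [577.7, -125.3, 214.9]
orientation: [-0.707, 0.707, -0.002, -0.001]
force: [0.4, -0.1, -1.9]
grip_width: 24.3
clock: 18.65
tool_pos: [596.3, -196.1, 216.9]
orientation: [0.707, -0.707, -0.001, 0.001]
force: [-0.1, -0.3, -1.1]
grip_width: 24.4
clock: 19.15
tool_pos: [596.3, -196.3, 217.1]
orientation: [0.707, -0.707, -0.001, 0.001]
force: [-0.2, 0.2, -1.2]
grip_width: 24.5
```

```bash
python3 -m crank '[{"hand":-1,"x":0,"y":0.015,"z":0,"yaw":0},{"hand":-1,"x":-0.001,"y":0.045,"z":-0.0005,"yaw":0},{"hand":-1,"x":-0.001,"y":0.08,"z":-0.0005,"yaw":0},{"hand":-1,"x":-0.001,"y":0.105,"z":-0.0005,"yaw":0},{"hand":-1,"x":-0.001,"y":0.125,"z":-0.0005,"yaw":0}]';python3 -m crank '[{"hand":-1,"x":0,"y":0.01,"z":0,"yaw":0},{"hand":-1,"x":0,"y":0.015,"z":0,"yaw":0},{"hand":-1,"x":0,"y":0.017,"z":0,"yaw":0},{"hand":-1,"x":0,"y":0.019,"z":0,"yaw":0},{"hand":-1,"x":0,"y":0.02,"z":0,"yaw":0}]'; for i in 1 2; do python3 -m crank '[{"hand":-1,"x":0,"y":0.001,"z":0,"yaw":0},{"hand":-1,"x":0,"y":0.001,"z":0,"yaw":0}]';done;python3 -m crank '[{"hand":-1,"x":0,"y":0.0007,"z":0,"yaw":0},{"hand":-1,"x":0,"y":0.0007,"z":0,"yaw":0}]'
```

```text
clock: 19.77
tool_pos: [594.2, -196.9, 89.5]
orientation: [0.707, -0.707, 0.001, 0.001]
force: [0.3, -0.8, -0.3]
grip_width: 24.8
clock: 20.4
tool_pos: [595.5, -197.2, 72.5]
orientation: [-0.707, 0.707, 0.001, -0.0]
force: [-0.2, 0.3, -1.2]
grip_width: 24.1
clock: 20.65
tool_pos: [595.3, -197.1, 71.1]
orientation: [-0.707, 0.707, 0.0, -0.0]
force: [-0.8, 0.3, -2.2]
grip_width: 24.3
clock: 20.9
tool_pos: [595.2, -197.1, 69.9]
orientation: [-0.707, 0.707, 0.0, -0.001]
force: [0.6, 0.4, -1.6]
grip_width: 24.5
clock: 21.15
tool_pos: [595.3, -197.2, 69.3]
orientation: [-0.707, 0.707, 0.0, -0.0]
force: [-0.7, 0.1, -0.9]
grip_width: 24.7
```

```bash
for i in 1 2; do python3 -m crank '[{"hand":-1,"x":0,"y":0.0005,"z":0,"yaw":0},{"hand":-1,"x":0,"y":0.0005,"z":0,"yaw":0}]'|grep -E "pos|force";done
```

```text
tool_pos: [595.4, -197.2, 69.3]
force: [-1.1, 0.2, 2.4]
tool_pos: [595.5, -197.2, 69.2]
force: [-2.2, -0.1, 6.7]
```

Contact at the expected height. I'll release blue and go to white.

```bash
python3 -m crank '[{"hand":-0.4,"x":0,"y":0,"z":0,"yaw":0},{"hand":0,"x":0,"y":0,"z":0,"yaw":0},{"hand":0.5,"x":0,"y":0,"z":0,"yaw":0},{"hand":1,"x":0,"y":0,"z":0,"yaw":0},{"hand":1,"x":0,"y":0,"z":0,"yaw":0}]';python3 -m crank '[{"hand":1,"x":0,"y":0,"z":0,"yaw":0},{"hand":1,"x":0,"y":0,"z":0,"yaw":0},{"hand":1,"x":0,"y":0,"z":0,"yaw":0}]'|grep width; python3 -m crank '[{"hand":1,"x":0,"y":-0.01,"z":0,"yaw":0},{"hand":1,"x":0,"y":-0.035,"z":0,"yaw":0},{"hand":1,"x":0,"y":-0.075,"z":0,"yaw":0},{"hand":1,"x":0,"y":-0.12,"z":0,"yaw":0},{"hand":1,"x":0,"y":-0.15,"z":0,"yaw":0}]'
python3 -m crank '[{"hand":1,"x":-0.001,"y":0,"z":0.018,"yaw":0},{"hand":1,"x":-0.003,"y":0,"z":0.052,"yaw":0},{"hand":1,"x":-0.005,"y":0,"z":0.096,"yaw":0},{"hand":1,"x":-0.008,"y":0,"z":0.142,"yaw":0},{"hand":1,"x":-0.01,"y":0,"z":0.187,"yaw":0}]'
python3 -m crank '[{"hand":1,"x":-0.002,"y":0,"z":0.045,"yaw":0},{"hand":1,"x":-0.005,"y":0,"z":0.09,"yaw":0},{"hand":1,"x":-0.007,"y":0,"z":0.13,"yaw":0},{"hand":1,"x":-0.009,"y":0,"z":0.161,"yaw":0},{"hand":1,"x":-0.01,"y":0,"z":0.187,"yaw":0}]'
python3 -m crank '[{"hand":1,"x":-0.001,"y":0,"z":0.025,"yaw":0},{"hand":1,"x":-0.002,"y":0,"z":0.0443,"yaw":0},{"hand":1,"x":-0.002,"y":0,"z":0.0443,"yaw":0},{"hand":1,"x":-0.002,"y":0,"z":0.0443,"yaw":0},{"hand":1,"x":-0.002,"y":0,"z":0.0443,"yaw":0}]'; python3 - <<'E'
from h import *
for n in('scene','top'):
    p,d=imaging.snapshot(n); cv2.imwrite(f'pics/{n}4.png',p); P=cloud(n,d);z=P[...,2]
    for nm,x0,y0,a,b in(('black',663,-198,98,112),('blue',595,-197,80,96),('white',572,221,98,112),('red',639,230,98,112),('bowl',458,13,52,70),('stand',594,-27,70,85)):
        m=(z>a)&(z<b)&(abs(P[...,0]-x0)<35)&(abs(P[...,1]-y0)<35);print(n,nm,P[m].mean(0).round(1),m.sum())
E
```

```text
clock: 22.28
tool_pos: [595.2, -197.1, 68.1]
orientation: [0.707, -0.707, -0.0, 0.001]
force: [-0.3, 0.1, 0.3]
grip_width: 85.6
grip_width: 85.1
clock: 23.28
tool_pos: [596.0, -197.4, 221.7]
orientation: [-0.707, 0.708, 0.002, 0.001]
force: [1.0, -0.2, 0.9]
grip_width: 85.5
clock: 23.9
tool_pos: [583.7, -7.4, 217.4]
orientation: [0.707, -0.707, -0.0, 0.002]
force: [0.8, 0.1, -0.1]
grip_width: 85.4
clock: 24.52
tool_pos: [573.0, 179.5, 217.2]
orientation: [0.707, -0.707, -0.0, 0.002]
force: [0.8, -0.3, 0.5]
grip_width: 85.1
clock: 25.15
tool_pos: [573.1, 219.4, 218.3]
orientation: [-0.707, 0.708, -0.0, 0.0]
force: [0.8, -0.2, 0.1]
grip_width: 85.4
scene black [ 666.2 -196.8  103.2] 152
scene blue [ 596.6 -195.    86.9] 150
scene white [573.6 221.4 103.4] 153
scene red [640.9 229.6 105.2] 120
scene bowl [460.7  14.8  57.7] 37
scene stand [596.1 -25.3  75.3] 30
top black [ 663.7 -198.4  103.1] 114
top blue [ 593.9 -196.8   87.2] 130
top white [567.4 218.8 103.6] 101
top red [638.1 228.2 105.2] 98
top bowl [457.4  12.9  57.8] 44
top stand [594.4 -27.6  75.1] 19
```

View pics/scene4.png

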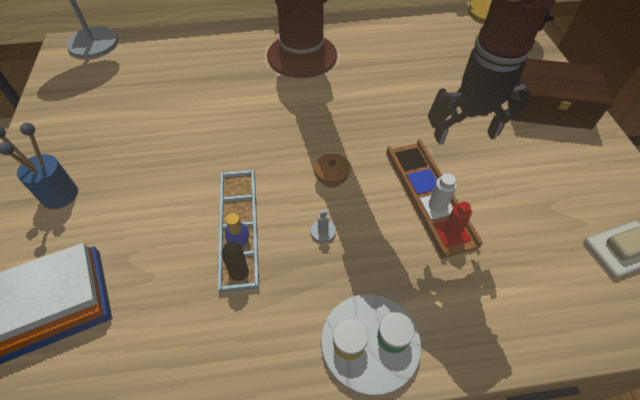

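Blue stands upright at (236,235) in the third compartment, beside black. Now white.

```bash
python3 -m crank '[{"hand":1,"x":0,"y":0.02,"z":0,"yaw":0},{"hand":1,"x":0,"y":0.05,"z":0,"yaw":0},{"hand":1,"x":0,"y":0.085,"z":0,"yaw":0},{"hand":1,"x":0,"y":0.115,"z":0,"yaw":0},{"hand":1,"x":0,"y":0.135,"z":0,"yaw":0}]'; python3 -m crank '[{"hand":1,"x":0,"y":0.01,"z":0,"yaw":0},{"hand":1,"x":0,"y":0.0143,"z":0,"yaw":0},{"hand":1,"x":0,"y":0.0143,"z":0,"yaw":0},{"hand":1,"x":0,"y":0.0143,"z":0,"yaw":0}]'
python3 -m crank '[{"hand":0.3,"x":0,"y":0,"z":0,"yaw":0},{"hand":0.1,"x":0,"y":0,"z":0,"yaw":0},{"hand":-0.1,"x":0,"y":0,"z":0,"yaw":0},{"hand":-1,"x":0,"y":0,"z":0,"yaw":0},{"hand":-1,"x":0,"y":0,"z":0,"yaw":0}]';python3 -m crank '[{"hand":-1,"x":0,"y":0,"z":0,"yaw":0},{"hand":-1,"x":0,"y":0,"z":0,"yaw":0},{"hand":-1,"x":0,"y":0,"z":0,"yaw":0},{"hand":-1,"x":0,"y":0,"z":0,"yaw":0},{"hand":-1,"x":0,"y":0,"z":0,"yaw":0}]'
```

```text
clock: 25.88
tool_pos: [572.4, 220.2, 81.8]
orientation: [-0.707, 0.707, -0.0, -0.001]
force: [0.1, 0.4, 0.1]
grip_width: 85.5
clock: 26.38
tool_pos: [573.3, 221.3, 69.9]
orientation: [0.707, -0.707, -0.001, -0.0]
force: [0.4, -0.4, -0.0]
grip_width: 85.3
clock: 27.0
tool_pos: [572.9, 221.1, 69.5]
orientation: [0.707, -0.707, -0.001, 0.0]
force: [-0.3, -1.3, 4.5]
grip_width: 38.7
clock: 27.62
tool_pos: [572.9, 221.1, 69.5]
orientation: [0.707, -0.707, -0.001, 0.0]
force: [-0.7, -0.5, 5.8]
grip_width: 38.5
```

```bash
python3 -m crank '[{"hand":-1,"x":0,"y":-0.01,"z":0,"yaw":0},{"hand":-1,"x":0,"y":-0.04,"z":0,"yaw":0},{"hand":-1,"x":0,"y":-0.08,"z":0,"yaw":0},{"hand":-1,"x":0,"y":-0.12,"z":0,"yaw":0},{"hand":-1,"x":0,"y":-0.14,"z":0,"yaw":0}]';python3 -m crank '[{"hand":-1,"x":-0.002,"y":0,"z":-0.017,"yaw":0},{"hand":-1,"x":-0.005,"y":0,"z":-0.046,"yaw":0},{"hand":-1,"x":-0.009,"y":0,"z":-0.083,"yaw":0},{"hand":-1,"x":-0.013,"y":0,"z":-0.12,"yaw":0},{"hand":-1,"x":-0.017,"y":0,"z":-0.158,"yaw":0}]'; python3 -m crank '[{"hand":-1,"x":-0.004,"y":0,"z":-0.0375,"yaw":0},{"hand":-1,"x":-0.008,"y":0,"z":-0.075,"yaw":0},{"hand":-1,"x":-0.012,"y":0,"z":-0.112,"yaw":0},{"hand":-1,"x":-0.016,"y":0,"z":-0.148,"yaw":0},{"hand":-1,"x":-0.0195,"y":0,"z":-0.182,"yaw":0}]'; python3 -m crank '[{"hand":-1,"x":-0.003,"y":0,"z":-0.03,"yaw":0},{"hand":-1,"x":-0.006,"y":0,"z":-0.052,"yaw":0},{"hand":-1,"x":-0.008,"y":0,"z":-0.067,"yaw":0},{"hand":-1,"x":-0.009,"y":0,"z":-0.074,"yaw":0},{"hand":-1,"x":-0.0092,"y":0,"z":-0.0764,"yaw":0}]'; python3 -m crank '[{"hand":-1,"x":0,"y":0,"z":0,"yaw":0},{"hand":-1,"x":0,"y":0,"z":0,"yaw":0},{"hand":-1,"x":0,"y":0,"z":0,"yaw":0},{"hand":-1,"x":0,"y":0,"z":0,"yaw":0}]'
```

```text
clock: 28.25
tool_pos: [573.5, 221.6, 211.5]
orientation: [0.708, -0.707, -0.002, -0.001]
force: [0.2, 0.2, -1.0]
grip_width: 38.7
clock: 28.88
tool_pos: [554.2, 60.2, 207.2]
orientation: [-0.707, 0.708, -0.001, -0.001]
force: [0.8, 0.4, -1.0]
grip_width: 38.6
clock: 29.5
tool_pos: [534.4, -121.5, 207.3]
orientation: [-0.707, 0.707, -0.002, -0.001]
force: [0.2, -0.2, -1.7]
grip_width: 38.5
clock: 30.12
tool_pos: [527.3, -195.1, 208.6]
orientation: [0.707, -0.707, -0.0, 0.001]
force: [-0.4, -0.1, -1.6]
grip_width: 38.2
clock: 30.62
tool_pos: [527.7, -195.0, 209.1]
orientation: [0.707, -0.707, -0.001, 0.001]
force: [-0.1, 0.6, -0.6]
grip_width: 38.2
```

```bash
python3 -m crank '[{"hand":-1,"x":0,"y":0.015,"z":0,"yaw":0},{"hand":-1,"x":0,"y":0.045,"z":0,"yaw":0},{"hand":-1,"x":0,"y":0.08,"z":0,"yaw":0},{"hand":-1,"x":0,"y":0.105,"z":0,"yaw":0},{"hand":-1,"x":0,"y":0.125,"z":0,"yaw":0}]';python3 -m crank '[{"hand":-1,"x":0,"y":0.01,"z":0,"yaw":0},{"hand":-1,"x":0,"y":0.015,"z":0,"yaw":0},{"hand":-1,"x":0,"y":0.017,"z":0,"yaw":0},{"hand":-1,"x":0,"y":0.019,"z":0,"yaw":0},{"hand":-1,"x":0,"y":0.02,"z":0,"yaw":0}]'; for i in 1 2; do python3 -m crank '[{"hand":-1,"x":0,"y":0.001,"z":0,"yaw":0},{"hand":-1,"x":0,"y":0.001,"z":0,"yaw":0}]'|grep -E "pos|force";done;for i in 1 2; do python3 -m crank '[{"hand":-1,"x":0,"y":0.0007,"z":0,"yaw":0},{"hand":-1,"x":0,"y":0.0007,"z":0,"yaw":0}]'|grep -E "pos|force"; done
```

```text
clock: 31.25
tool_pos: [526.6, -195.0, 81.8]
orientation: [0.707, -0.707, 0.0, 0.001]
force: [0.6, 0.8, -1.0]
grip_width: 38.7
clock: 31.88
tool_pos: [527.8, -195.4, 64.4]
orientation: [-0.707, 0.707, 0.001, -0.0]
force: [0.8, 0.0, -0.9]
grip_width: 38.7
tool_pos: [527.6, -195.3, 63.1]
force: [0.6, 0.3, -1.2]
tool_pos: [527.5, -195.3, 61.9]
force: [0.2, -0.2, -0.6]
tool_pos: [527.6, -195.4, 61.5]
force: [0.5, 0.7, 0.3]
tool_pos: [527.7, -195.4, 61.5]
force: [-0.8, -0.7, 6.2]
```

Contact felt. I'll release white and go to red.

```bash
python3 -m crank '[{"hand":-0.05,"x":0,"y":0,"z":0,"yaw":0},{"hand":0.2,"x":0,"y":0,"z":0,"yaw":0},{"hand":0.6,"x":0,"y":0,"z":0,"yaw":0},{"hand":1,"x":0,"y":0,"z":0,"yaw":0},{"hand":1,"x":0,"y":0,"z":0,"yaw":0}]';python3 -m crank '[{"hand":1,"x":0,"y":0,"z":0,"yaw":0},{"hand":1,"x":0,"y":0,"z":0,"yaw":0},{"hand":1,"x":0,"y":0,"z":0,"yaw":0}]'|grep width; python3 -m crank '[{"hand":1,"x":0,"y":-0.01,"z":0,"yaw":0},{"hand":1,"x":0,"y":-0.035,"z":0,"yaw":0},{"hand":1,"x":0,"y":-0.075,"z":0,"yaw":0},{"hand":1,"x":0,"y":-0.12,"z":0,"yaw":0},{"hand":1,"x":0,"y":-0.15,"z":0,"yaw":0}]'
python3 -m crank '[{"hand":1,"x":0.005,"y":0,"z":0.018,"yaw":0},{"hand":1,"x":0.014,"y":0,"z":0.052,"yaw":0},{"hand":1,"x":0.025,"y":0,"z":0.096,"yaw":0},{"hand":1,"x":0.038,"y":0,"z":0.142,"yaw":0},{"hand":1,"x":0.05,"y":0,"z":0.187,"yaw":0}]'
python3 -m crank '[{"hand":1,"x":0.012,"y":0,"z":0.045,"yaw":0},{"hand":1,"x":0.024,"y":0,"z":0.09,"yaw":0},{"hand":1,"x":0.034,"y":0,"z":0.13,"yaw":0},{"hand":1,"x":0.043,"y":0,"z":0.161,"yaw":0},{"hand":1,"x":0.05,"y":0,"z":0.187,"yaw":0}]'
python3 -m crank '[{"hand":1,"x":0.007,"y":0,"z":0.028,"yaw":0},{"hand":1,"x":0.0125,"y":0,"z":0.0518,"yaw":0},{"hand":1,"x":0.0125,"y":0,"z":0.0518,"yaw":0},{"hand":1,"x":0.0125,"y":0,"z":0.0518,"yaw":0},{"hand":1,"x":0.0125,"y":0,"z":0.0518,"yaw":0}]'; python3 - <<'E'
from h import *
for n in('scene','top'):
    p,d=imaging.snapshot(n); cv2.imwrite(f'pics/{n}5.png',p); P=cloud(n,d);z=P[...,2]
    for nm,x0,y0,a,b in(('black',663,-198,98,112),('blue',595,-197,80,96),('white',527,-195,90,104),('red',639,230,98,112),('bowl',458,13,52,70),('stand',594,-27,70,85)):
        m=(z>a)&(z<b)&(abs(P[...,0]-x0)<35)&(abs(P[...,1]-y0)<35);print(n,nm,P[m].mean(0).round(1),m.sum())
E
```

```text
clock: 33.5
tool_pos: [527.5, -195.3, 60.5]
orientation: [0.707, -0.707, -0.0, 0.001]
force: [-0.2, 0.3, -0.2]
grip_width: 85.3
grip_width: 85.6
clock: 34.5
tool_pos: [528.2, -195.6, 213.7]
orientation: [-0.707, 0.708, 0.002, 0.001]
force: [-0.2, 0.0, -0.2]
grip_width: 85.5
clock: 35.12
tool_pos: [576.8, -5.3, 209.6]
orientation: [0.707, -0.707, -0.0, 0.002]
force: [0.4, -0.2, -0.3]
grip_width: 85.4
clock: 35.75
tool_pos: [625.8, 181.9, 209.1]
orientation: [0.707, -0.707, -0.0, 0.003]
force: [0.4, -0.3, 1.0]
grip_width: 85.2
clock: 36.38
tool_pos: [639.5, 228.7, 210.5]
orientation: [-0.707, 0.708, -0.001, 0.0]
force: [-0.9, -1.0, 1.1]
grip_width: 85.1
scene black [ 666.3 -196.8  103.2] 153
scene blue [ 596.8 -194.8   86.8] 153
scene white [ 528.8 -193.4   95.1] 151
scene red [640.8 229.7 104.9] 121
scene bowl [460.6  14.8  57.3] 38
scene stand [595.8 -25.2  75.5] 28
top black [ 663.7 -198.5  103.2] 112
top blue [ 594.1 -196.9   87.1] 128
top white [ 526.6 -195.6   95.3] 154
top red [638.2 228.1 104.8] 96
top bowl [457.6  12.8  57.6] 44
top stand [594.2 -27.5  76.1] 18
```

View pics/scene5.png

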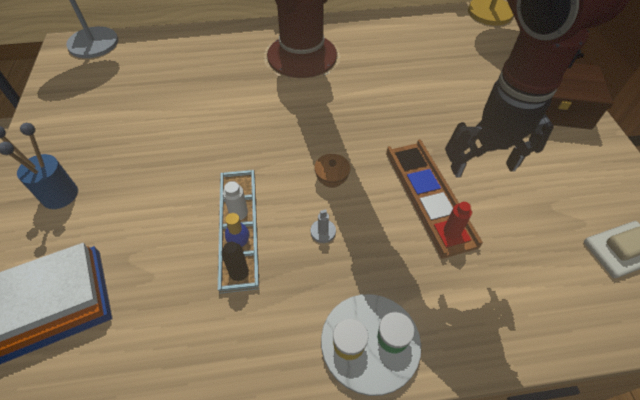

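White stands upright at (234,200) in the second compartment. Now red.

```bash
python3 -m crank '[{"hand":1,"x":0,"y":0.02,"z":0,"yaw":0},{"hand":1,"x":0,"y":0.05,"z":0,"yaw":0},{"hand":1,"x":0,"y":0.08,"z":0,"yaw":0},{"hand":1,"x":0,"y":0.11,"z":0,"yaw":0},{"hand":1,"x":0,"y":0.13,"z":0,"yaw":0}]'; python3 -m crank '[{"hand":1,"x":0,"y":0.008,"z":0,"yaw":0},{"hand":1,"x":0,"y":0.0116,"z":0,"yaw":0},{"hand":1,"x":0,"y":0.0116,"z":0,"yaw":0},{"hand":1,"x":0,"y":0.0116,"z":0,"yaw":0}]'
python3 -m crank '[{"hand":0.3,"x":0,"y":0,"z":0,"yaw":0},{"hand":0.1,"x":0,"y":0,"z":0,"yaw":0},{"hand":-0.1,"x":0,"y":0,"z":0,"yaw":0},{"hand":-1,"x":0,"y":0,"z":0,"yaw":0},{"hand":-1,"x":0,"y":0,"z":0,"yaw":0}]';python3 -m crank '[{"hand":-1,"x":0,"y":0,"z":0,"yaw":0},{"hand":-1,"x":0,"y":0,"z":0,"yaw":0},{"hand":-1,"x":0,"y":0,"z":0,"yaw":0},{"hand":-1,"x":0,"y":0,"z":0,"yaw":0},{"hand":-1,"x":0,"y":0,"z":0,"yaw":0}]'
```

```text
clock: 37.1
tool_pos: [639.1, 229.7, 79.2]
orientation: [-0.707, 0.707, -0.0, -0.001]
force: [-0.6, 0.0, 0.2]
grip_width: 85.4
clock: 37.6
tool_pos: [640.1, 230.9, 70.0]
orientation: [0.707, -0.707, -0.001, -0.0]
force: [0.9, -0.2, 0.7]
grip_width: 85.2
clock: 38.22
tool_pos: [639.8, 230.3, 69.4]
orientation: [-0.707, 0.707, 0.0, -0.0]
force: [-0.6, -1.1, 3.0]
grip_width: 34.6
clock: 38.85
tool_pos: [639.8, 230.3, 69.3]
orientation: [-0.707, 0.707, 0.001, -0.0]
force: [-0.7, -2.2, 5.3]
grip_width: 34.4
```

```bash
python3 -m crank '[{"hand":-1,"x":0,"y":-0.01,"z":0,"yaw":0},{"hand":-1,"x":0,"y":-0.04,"z":0,"yaw":0},{"hand":-1,"x":0,"y":-0.08,"z":0,"yaw":0},{"hand":-1,"x":0,"y":-0.12,"z":0,"yaw":0},{"hand":-1,"x":0,"y":-0.14,"z":0,"yaw":0}]';python3 -m crank '[{"hand":-1,"x":-0.007,"y":0,"z":-0.016,"yaw":0},{"hand":-1,"x":-0.019,"y":0,"z":-0.045,"yaw":0},{"hand":-1,"x":-0.035,"y":0,"z":-0.082,"yaw":0},{"hand":-1,"x":-0.051,"y":0,"z":-0.12,"yaw":0},{"hand":-1,"x":-0.067,"y":0,"z":-0.158,"yaw":0}]'; python3 -m crank '[{"hand":-1,"x":-0.016,"y":0,"z":-0.0375,"yaw":0},{"hand":-1,"x":-0.032,"y":0,"z":-0.075,"yaw":0},{"hand":-1,"x":-0.048,"y":0,"z":-0.112,"yaw":0},{"hand":-1,"x":-0.063,"y":0,"z":-0.148,"yaw":0},{"hand":-1,"x":-0.077,"y":0,"z":-0.182,"yaw":0}]'; python3 -m crank '[{"hand":-1,"x":-0.014,"y":0,"z":-0.032,"yaw":0},{"hand":-1,"x":-0.024,"y":0,"z":-0.056,"yaw":0},{"hand":-1,"x":-0.032,"y":0,"z":-0.073,"yaw":0},{"hand":-1,"x":-0.035,"y":0,"z":-0.081,"yaw":0},{"hand":-1,"x":-0.0364,"y":0,"z":-0.0842,"yaw":0}]'; python3 -m crank '[{"hand":-1,"x":0,"y":0,"z":0,"yaw":0},{"hand":-1,"x":0,"y":0,"z":0,"yaw":0},{"hand":-1,"x":0,"y":0,"z":0,"yaw":0},{"hand":-1,"x":0,"y":0,"z":0,"yaw":0}]'
```

```text
clock: 39.48
tool_pos: [639.9, 232.1, 211.4]
orientation: [0.708, -0.706, -0.002, -0.0]
force: [0.5, 0.3, -1.5]
grip_width: 34.6
clock: 40.1
tool_pos: [571.7, 72.3, 208.6]
orientation: [0.707, -0.707, -0.001, 0.001]
force: [0.3, -0.0, -2.0]
grip_width: 34.0
clock: 40.72
tool_pos: [495.3, -109.9, 208.8]
orientation: [0.707, -0.707, -0.001, 0.001]
force: [1.2, -0.4, -1.3]
grip_width: 35.1
clock: 41.35
tool_pos: [459.8, -193.3, 208.9]
orientation: [0.707, -0.707, -0.001, 0.001]
force: [-0.1, 0.5, -1.3]
grip_width: 34.8
clock: 41.85
tool_pos: [459.8, -193.5, 209.0]
orientation: [0.707, -0.707, -0.001, 0.001]
force: [0.5, 0.2, -2.0]
grip_width: 34.4
```

```bash
python3 -m crank '[{"hand":-1,"x":0,"y":0.015,"z":0,"yaw":0},{"hand":-1,"x":0,"y":0.045,"z":0,"yaw":0},{"hand":-1,"x":0,"y":0.08,"z":0,"yaw":0},{"hand":-1,"x":0,"y":0.105,"z":0,"yaw":0},{"hand":-1,"x":0,"y":0.125,"z":0,"yaw":0}]';python3 -m crank '[{"hand":-1,"x":0,"y":0.01,"z":0,"yaw":0},{"hand":-1,"x":0,"y":0.015,"z":0,"yaw":0},{"hand":-1,"x":0,"y":0.017,"z":0,"yaw":0},{"hand":-1,"x":0,"y":0.019,"z":0,"yaw":0},{"hand":-1,"x":0,"y":0.02,"z":0,"yaw":0}]'; for i in 1 2; do python3 -m crank '[{"hand":-1,"x":0,"y":0.001,"z":0,"yaw":0},{"hand":-1,"x":0,"y":0.001,"z":0,"yaw":0}]'|grep -E "pos|force";done;for i in 1 2; do python3 -m crank '[{"hand":-1,"x":0,"y":0.0007,"z":0,"yaw":0},{"hand":-1,"x":0,"y":0.0007,"z":0,"yaw":0}]'|grep -E "pos|force"; done
```

```text
clock: 42.48
tool_pos: [459.7, -193.7, 83.0]
orientation: [0.707, -0.707, -0.0, 0.001]
force: [-0.1, -0.5, -0.5]
grip_width: 34.8
clock: 43.1
tool_pos: [459.9, -193.9, 64.3]
orientation: [-0.707, 0.707, 0.001, -0.0]
force: [-0.7, 0.3, -1.1]
grip_width: 34.7
tool_pos: [459.6, -193.8, 63.1]
force: [0.3, 0.2, -0.3]
tool_pos: [459.6, -193.8, 62.0]
force: [-0.7, 0.6, -0.5]
tool_pos: [459.7, -193.8, 61.3]
force: [-0.5, 0.6, -1.9]
tool_pos: [459.8, -193.9, 61.2]
force: [-1.0, 1.0, 5.6]
```

Contact felt. I'll release red, retreat up and away to the side, then check.

```bash
python3 -m crank '[{"hand":-0.1,"x":0,"y":0,"z":0,"yaw":0},{"hand":0.15,"x":0,"y":0,"z":0,"yaw":0},{"hand":0.6,"x":0,"y":0,"z":0,"yaw":0},{"hand":1,"x":0,"y":0,"z":0,"yaw":0},{"hand":1,"x":0,"y":0,"z":0,"yaw":0}]';python3 -m crank '[{"hand":1,"x":0,"y":0,"z":0,"yaw":0},{"hand":1,"x":0,"y":0,"z":0,"yaw":0},{"hand":1,"x":0,"y":0,"z":0,"yaw":0}]'|grep width; python3 -m crank '[{"hand":1,"x":0,"y":-0.01,"z":0,"yaw":0},{"hand":1,"x":0,"y":-0.035,"z":0,"yaw":0},{"hand":1,"x":0,"y":-0.075,"z":0,"yaw":0},{"hand":1,"x":0,"y":-0.12,"z":0,"yaw":0},{"hand":1,"x":0,"y":-0.16,"z":0,"yaw":0}]'
python3 -m crank '[{"hand":1,"x":0,"y":0,"z":0.018,"yaw":0},{"hand":1,"x":0,"y":0,"z":0.052,"yaw":0},{"hand":1,"x":0,"y":0,"z":0.096,"yaw":0},{"hand":1,"x":0,"y":0,"z":0.142,"yaw":0},{"hand":1,"x":0,"y":0,"z":0.187,"yaw":0}]'
python3 -m crank '[{"hand":1,"x":0,"y":0,"z":0.045,"yaw":0},{"hand":1,"x":0,"y":0,"z":0.09,"yaw":0},{"hand":1,"x":0,"y":0,"z":0.13,"yaw":0},{"hand":1,"x":0,"y":0,"z":0.161,"yaw":0},{"hand":1,"x":0,"y":0,"z":0.187,"yaw":0}]'
python3 -m crank '[{"hand":1,"x":0,"y":0,"z":0,"yaw":0},{"hand":1,"x":0,"y":0,"z":0,"yaw":0},{"hand":1,"x":0,"y":0,"z":0,"yaw":0},{"hand":1,"x":0,"y":0,"z":0,"yaw":0},{"hand":1,"x":0,"y":0,"z":0,"yaw":0}]'; python3 - <<'E'
from h import *
C=[]
for n in('scene','top'):
    p,d=imaging.snapshot(n); cv2.imwrite(f'pics/{n}6.png',p); P=cloud(n,d);z=P[...,2]
    C.append(cv2.resize(p[150:310,190:360] if n=='scene' else p[120:280,285:445],(400,400)))
    for nm,x0,y0,a,b in(('black',663,-198,98,112),('blue',595,-197,80,96),('white',527,-195,90,104),('red',459,-194,92,106),('bowl',458,13,52,70),('stand',594,-27,70,85)):
        m=(z>a)&(z<b)&(abs(P[...,0]-x0)<35)&(abs(P[...,1]-y0)<35);print(n,nm,P[m].mean(0).round(1),m.sum())
cv2.imwrite('pics/fin.png',np.hstack(C))
E
```

```text
clock: 44.72
tool_pos: [459.6, -193.8, 60.6]
orientation: [-0.707, 0.707, 0.0, -0.0]
force: [-0.1, 0.3, 0.1]
grip_width: 85.8
grip_width: 85.4
clock: 45.72
tool_pos: [459.6, -193.8, 223.0]
orientation: [-0.707, 0.707, 0.001, 0.0]
force: [0.4, 0.0, 0.1]
grip_width: 85.2
clock: 46.35
tool_pos: [458.2, -4.6, 220.0]
orientation: [0.707, -0.707, -0.0, 0.001]
force: [-0.8, 0.6, 0.0]
grip_width: 85.4
clock: 46.98
tool_pos: [457.6, 182.1, 219.8]
orientation: [-0.707, 0.707, 0.0, -0.002]
force: [0.4, -0.8, 0.1]
grip_width: 85.6
clock: 47.6
tool_pos: [459.3, 179.7, 220.7]
orientation: [-0.707, 0.707, 0.0, -0.0]
force: [-0.1, -0.0, -0.3]
grip_width: 85.8
scene black [ 666.1 -196.8  103.3] 150
scene blue [ 596.8 -194.8   86.7] 154
scene white [ 529.  -193.4   95.1] 153
scene red [ 461.3 -192.3   97.1] 85
scene bowl [461.1  14.6  57.6] 40
scene stand [595.9 -25.6  75.5] 29
top black [ 663.9 -198.4  103.1] 114
top blue [ 593.6 -196.8   87.4] 129
top white [ 526.5 -195.6   95.2] 155
top red [ 459.1 -194.    97.3] 95
top bowl [457.7  12.5  58. ] 44
top stand [594.5 -27.5  75.8] 18
```

View pics/fin.png

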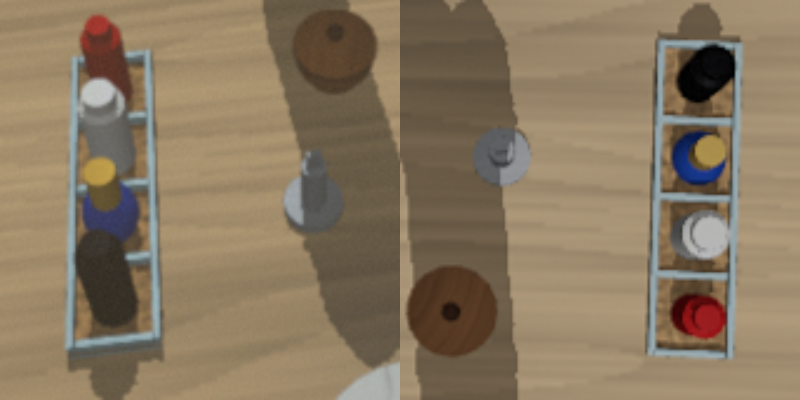

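All four stand upright, one per compartment, in the order asked. Bowl and stand are unmoved. Handing in.

```bash
python3 -c "from workcell import close_job; print(close_job())"
```

```text
the job is handed in; nothing more can be done
None
```

I moved all four bottles into the tray in reverse order: black in the farthest compartment, then blue, white, and red in the nearest. I set each one down slowly until the force rose to about 5–7 N, then released it. The job was handed in at about 48 s.

In the last pictures from both cameras every bottle stands upright in its own compartment. Their tops are within about 2–3 mm of the compartment centres, and the cap heights match bottles standing on the cork. The bowl and tweezer stand stayed where they were, to within camera noise.

The two cameras disagree by about 2 mm, which is within the stated calibration. No check failed.

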